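# Lock the board-repair flip stand with its red pin

### The arm

A 6-joint arm with a two-finger parallel gripper is mounted at the origin on the work surface. World frame = base frame: x ahead of the robot, y to its left, z up, the work surface at z = 0. Lengths are in m, angles in rad, forces in N, time in s.
With the tool pointing down it reaches from about 0.35 to 0.775 m from the base axis. Payload 5.5 kg.
Tool frame: the origin (TCP) lies at the very end of the fingers, on their centre line; the grasp point (between the pads) lies 19 mm behind it; x points along the fingers, y is the direction in which the jaws open and shut, and the axes are right-handed (so a half turn about x gives the same grasp; the last joint's range is limited). The gripper opens to 85 mm and grips with 20 to 120 N. Pads are 22 mm wide; open, the fingers measure 114 mm over their backs; the gripper's body (76 mm by 85 mm) begins 54 mm behind the grasp point. The pads swing forward as they close: fully open they stand 13 mm farther back than shut.
Start: joints at [-0.14, 0.313, 0.046, 1.304, 0, 1.431], TCP at [0.575, -0, 0.231] pointing down, gripper open.
Joint ranges: [-2.76, 2.76], [-0.86, 1.69], [-1.03, 1.26], [-2.2, 2.34], [-1.47, 1.5], [-3.14, 3.14]. Speed limits (rad/s): [2.57, 2.57, 3.14, 3.14, 3.14, 3.14].

### API

Orientations are given as a unit quaternion [w, x, y, z].
In Python, from workcell import env gives the robot as it stands.
- The arm moves only by the tool drive_tool, never from a script. Its argument "plan" is a list that holds one entry, the list of rows, each a list of 7 numbers: the shift along the tool's x, y, z in cm, then the turn, a rotation vector about the tool's x, y, z in degrees, then the opening, from 0 (shut) to 1 (fully open). In form: [[[tx, ty, tz, wx, wy, wz, fingers], ...]]. A call has exactly 5 rows; each row shifts and turns the commanded pose from where the row before left it, along the tool's axes as they then stand; what a row does not reach is not made up. A row lasts 1/12 s, in which the tool goes at most 41.7 mm and 7.16 degrees, less where a joint would pass 70% of its speed; a pose out of reach is approached as far as the arm can. A call with a gripper value outside its range is refused whole. The fingers move at their own pace and stop on an object; "squeeze" is the grip in N (left out, the last holds). Time passes only in rows, so rows that do not move let the fingers close, or fill a call up. It gives the time, the measured TCP pose, the force and the opening at its end, in the units of the state.
- env.get_state(): the state, without advancing time (a new reading comes with each control period).
- env.read_camera(name): name is "scene" or "side" or "wrist"; returns the picture (420x560x3 uint8, red, green, blue); there is no depth.
- env.camera_model(name): a dict with "camera_matrix" (3x3 intrinsics, pixels), "camera_from_world" (4x4, takes a point from world to camera coordinates); the wrist camera has in their place "T_tool_cam" (4x4, takes a point from camera to tool coordinates, whose origin is the TCP and whose axes are the tool frame's). Camera axes: x right, y down, z forward; pixel columns grow to the right and rows downward; lengths in m; the calibration is good to about 2 mm. A picture is of the moment at which its call begins: read the wrist's pose just before it. camera_model takes no time and is no camera call.
- env.hand_in(): hands the job in, once; it reports no verdict.
The state is a dict: "clock": time; "joint_pos": joint angles; "qvel": joint speeds; "tau": joint torques, N m; "tcp_pos": TCP position; "orientation": TCP orientation; "wrist_force": force on the tool from outside, world axes, zero at the start; "ft_torque": the same for the moment, N m; "finger_gap": finger opening in m.
Only numpy, scipy, OpenCV 4.12 (cv2) and the standard library are available. Lean on these libraries where they do the work, as an engineer would, in place of code of your own. Each camera call takes 0.05 s, during which the arm holds its last target.

### The job

On the power-electronics repair bench, swing the tilted board carrier level by pressing the orange lever down until it comes against its stop, which lines the shaft's hidden cross-hole up with the brass guide cup. Then take the red-handled pin out of the rack and push it down through the cup and shaft until its collar sits on the cup, and let go.

Things in the scene. Friction and masses are not known exactly. Their poses are not given: they have to be found in the camera images.
- shaft (a joint): Angle (rad) of the flip stand's level steel shaft, which carries the orange lever and the blue carrier with a green circuit board. 0 = lever and carrier level, lever on its rubber-topped stop, cross-hole in line with the cup; positive = lever raised (0.45 to 0.75 at the start). Stiff: it stays where it is left; pressing the lever down takes only a few N. It cannot go below 0 (hard stop).
- lever_pad (a point): Point on the top face of the orange lever, on its middle line, 100 mm out from the shaft axis. The lever is a flat bar 36 mm wide and 12 mm thick that ends 120 mm from the axis. It moves with the shaft; its own x axis points from the lever's end to the shaft, z out of the top face.
- cup (a point): Centre of the rim of the brass cup (48 mm across) on the grey bearing block (70 x 50 mm), 115 mm above the bench: a funnel 42 mm wide inside, 24 mm at its foot 15 mm down, then a straight hole, 20 mm in the shaft. z up; y along the shaft towards the carrier; the lever points to -x when level. Shaft axis 50 mm below this point; lever's middle line 60 mm to its -y side.
- lock_pin_grip (a point): Centre of the pin's red handle (upright cylinder, 24 mm diameter, 48 mm tall). Own z up along the pin. A dark collar, 52 mm diameter, has its underside 30 mm below this point; below it a 12 mm steel shank, 82 mm long, pointed. It hangs by the collar in a hole of a white rack (100 mm high, holes 80 mm apart); blue- and green-handled pins beside it are not for this job.
Things that resemble listed ones, but are neither listed nor needed, are in the scene too. What is shaped like the part that bears lock_pin_grip but pink is not meant.

How it is judged:
By the outcome, as a careful person would: the job done as asked, in the order asked, and still so for the second after the job is handed in, with the robot touching nothing.
It also fails if it takes over 48 s, if anything falls off the work surface, if the arm or the gripper's body presses on something with over 40 N, if the wrist force passes 120 N, or if a joint passes its speed limit or range.

## Working session

There is one attempt and no reset: what is moved stays moved. The work goes in short steps, Python scripts to look and compute and a tool call to move; the robot and the scene stay as the last step left them, time stands still between calls to the robot, and variables do not carry over. Pictures are saved under pics/ and viewed, and the job is handed in when it is done.

Besides the shell and the picture viewer there is one more tool, called after "Request:" by a JSON object that holds its "name" and its "arguments". drive_tool: Moves the arm, as the interface text tells. Its arguments: {"type":"object","properties":{"plan":{"type":"array","items":{"type":"array","items":{"type":"array","items":{"type":"number"}}}},"squeeze":{"type":"number"}},"required":["plan"]}

```bash
mkdir -p pics; ls
python3 - <<'E'
from workcell import env
import cv2
print(env.get_state())
for n in ("scene","side","wrist"):
    im=env.read_camera(n); cv2.imwrite(f"pics/{n}0.png",im[:,:,::-1]); m=env.camera_model(n)
    for k,v in m.items(): print(n,k,v)
E
```

```text
pics
{'clock': 0.0, 'joint_pos': array([-1.39603027e-01,  3.13958734e-01,  4.49850348e-02,  1.30358294e+00,
       -2.03780379e-05,  1.43121890e+00]), 'qvel': array([-1.13170090e-03,  3.27715697e-04, -3.60902222e-04, -9.35205437e-05,
        6.41318479e-04, -3.91344282e-04]), 'tau': array([-2.90074182e-03, -4.80629075e+01,  2.98531097e+01,  1.95313990e-02,
       -3.83516899e-04, -4.27451073e-05]), 'tcp_pos': array([5.74498646e-01, 5.29020204e-05, 2.30435039e-01]), 'orientation': array([ 0.49950072,  0.49962588,  0.5004861 , -0.50038652]), 'wrist_force': array([-0.10101591,  0.29400146,  0.06954794]), 'ft_torque': array([-0.00279317,  0.03939513,  0.01162103]), 'finger_gap': 0.08548960031161792}
scene camera_matrix [[489.20871131   0.         281.98161933]
 [  0.         489.20871131 205.21427781]
 [  0.           0.           1.        ]]
scene camera_from_world [[-0.60943387  0.79279852 -0.00780208  0.3824626 ]
 [ 0.55040722  0.41598082 -0.72388663 -0.19211763]
 [-0.57065073 -0.44545535 -0.68987483  1.44029683]
 [ 0.          0.          0.          1.        ]]
side camera_matrix [[419.86260334   0.         279.90072487]
 [  0.         419.86260334 212.75576928]
 [  0.           0.           1.        ]]
side camera_from_world [[ 0.71172561 -0.70228704 -0.01547799 -0.43020428]
 [-0.5155411  -0.50724965 -0.69059045  0.33825229]
 [ 0.47714152  0.49949045 -0.7230804   0.55999216]
 [ 0.          0.          0.          1.        ]]
wrist camera_matrix [[361.86900701   0.         280.46503197]
 [  0.         361.86900701 202.57879366]
 [  0.           0.           1.        ]]
wrist T_tool_cam [[ 1.66535977e-03 -3.03683509e-01  9.52771511e-01 -1.43703540e-01]
 [ 9.99998575e-01  2.40842811e-04 -1.67114297e-03 -2.01675656e-04]
 [ 2.78030391e-04  9.52772936e-01  3.03683477e-01 -7.76316348e-02]
 [ 0.00000000e+00  0.00000000e+00  0.00000000e+00  1.00000000e+00]]
```

View pics/scene0.png

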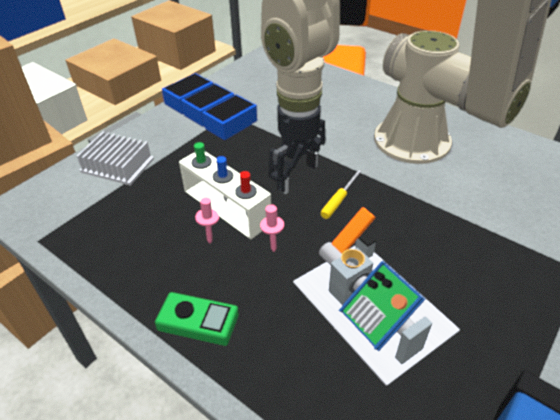

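View pics/side0.png

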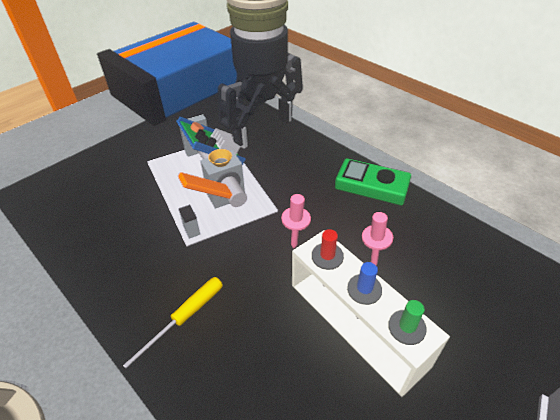

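View pics/wrist0.png

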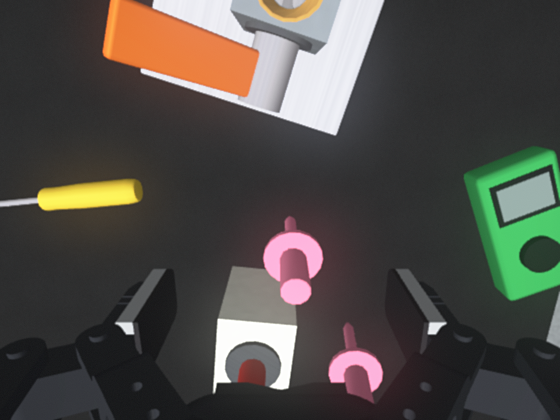

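The stand is on the robot's left (+y). The lever points roughly to −x. In the scene view the cup is at about (353,259) and the red pin at (245,183). In the side view they are at (220,157) and (329,246). I'll measure these now.

```bash
cat > h.py <<'E'
import numpy as np, cv2
from scipy.spatial.transform import Rotation as R
from workcell import env
def Rt(st): q=st["orientation"]; return R.from_quat([q[1],q[2],q[3],q[0]]).as_matrix()
def cam(n,st=None):
    m=env.camera_model(n);K=np.array(m["camera_matrix"])
    if n=="wrist":
        T=np.eye(4);T[:3,:3]=Rt(st);T[:3,3]=st["tcp_pos"]
        W=T@np.array(m["T_tool_cam"])
    else: W=np.linalg.inv(np.array(m["camera_from_world"]))
    return K,W
def ray(c,p):
    K,W=c; d=W[:3,:3]@np.linalg.inv(K)@[p[0],p[1],1.]; return W[:3,3],d/np.linalg.norm(d)
def plane(c,p,z):
    o,d=ray(c,p); return o+d*(z-o[2])/d[2]
def tri(*cp):
    A=0;b=0;rs=[ray(c,p) for c,p in cp]
    for o,d in rs: P=np.eye(3)-np.outer(d,d);A=A+P;b=b+P@o
    x=np.linalg.solve(A,b); return x,[np.linalg.norm((np.eye(3)-np.outer(d,d))@(x-o)) for o,d in rs]
def proj(c,X):
    K,W=c; q=np.linalg.inv(W)@np.append(X,1); q=K@q[:3]; return q[:2]/q[2]
def blobs(im,lo,hi,amin=30):
    hsv=cv2.cvtColor(im,cv2.COLOR_RGB2HSV); m=cv2.inRange(hsv,np.array(lo),np.array(hi))
    n,l,s,c=cv2.connectedComponentsWithStats(m); 
    return m,[(l==i,s[i],c[i]) for i in range(1,n) if s[i,4]>amin]
E
python3 - <<'E'
from h import *
st=env.get_state()
for n in ("scene","side","wrist"):
    im=cv2.imread(f"pics/{n}0.png")[:,:,::-1].copy()
    for nm,lo,hi in (("red",(0,180,60),(4,255,255)),("red2",(174,180,60),(180,255,255)),("orange",(6,190,80),(16,255,255)),("brass",(16,100,80),(26,255,255)),("pink",(160,60,120),(176,170,255)),("blue",(105,180,60),(118,255,255)),("green",(55,150,60),(75,255,255))):
        m,b=blobs(im,lo,hi)
        for l,s,c in b: print(n,nm,s,c.round(1))
E
```

```text
scene red [241 171   9  22 160] [245.1 180.7]
scene orange [ 362    0  104   37 2511] [419.2  13. ]
scene orange [361  48   4  26  61] [362.5  60.4]
scene orange [333 207  42  45 789] [353.1 229.4]
scene brass [  67    1  149  104 6575] [143.1  51.5]
scene brass [   0   37   75  157 4373] [ 23.6 127.5]
scene brass [324  45  39  28 727] [346.9  57.6]
scene brass [154  96   8   8  34] [157.8  99.4]
scene brass [320 187  28  33 208] [332.2 205.5]
scene brass [353 209  19  12  62] [362.3 214.5]
scene brass [   0  245   56  102 2209] [ 19.9 300.9]
scene brass [342 249  22  19 234] [352.5 256.3]
scene pink [195 198  25  45 518] [206.4 217.1]
scene pink [260 204  25  47 582] [271.8 223.9]
scene blue [   0    0   64   40 1890] [26.8 15.6]
scene blue [ 163   82   93   58 1858] [210.9 112.7]
scene blue [217 156  10  21 152] [221.6 165.8]
scene blue [375 296  48  53 187] [399.2 322.8]
scene blue [499 392  61  28 771] [529.2 409.9]
scene green [194 142  11  21 161] [199.5 151.4]
scene green [ 344  266   73   78 1512] [384.9 301.4]
scene green [ 155  292   83   53 2241] [194.  319.1]
side red [32
[... 265 characters left out ...]
219.8 156.1]
side brass [179 173   8  13  40] [182.6 179.3]
side brass [170 277  53  49 381] [196.9 302. ]
side pink [281 194  30  54 858] [295.7 217.1]
side pink [362 212  32  53 934] [377.3 235.2]
side green [181 121  17  22 122] [189. 131.]
side green [ 335  159   76   46 1663] [375.1 184.1]
side green [406 300  18  21 231] [414.8 308.3]
wrist orange [ 103    0  122   90 2492] [134.2  41.3]
wrist brass [259   0  63  22 780] [290.4   9.8]
wrist brass [107   4   9  51  89] [110.7  32.8]
wrist brass [  37  178  106   34 1281] [ 95.3 191.1]
wrist pink [ 263  216   61   89 3314] [293. 262.]
wrist pink [ 328  324   55   77 2199] [355.3 367.7]
wrist green [ 464  147   96  153 7036] [513.6 223.6]
```

Run:
```python
from h import *
S=cam("scene");D=cam("side")
ims={n:cv2.imread(f"pics/{n}0.png")[:,:,::-1].copy() for n in("scene","side","wrist")}
def full(n,box,f):
    x,y,w,h=box;im=ims[n][y:y+h,x:x+w].astype(int);m=f(im[...,0],im[...,1],im[...,2]).astype(np.uint8)
    k,l,s,c=cv2.connectedComponentsWithStats(m);i=1+s[1:,4].argmax();ys,xs=np.where(l==i)
    return np.array([(xs.min()+xs.max())/2+x,(ys.min()+ys.max())/2+y]),s[i],np.array([xs.mean()+x,ys.mean()+y])
red=lambda r,g,b:(r>60)&(r>2.2*g)&(r>2.2*b)&(abs(g-b)<40)
a=full("scene",(230,160,30,40),red);b=full("side",(315,222,30,45),red);print(a,b)
print("red",tri((S,a[2]),(D,b[2])),plane(S,a[0],.13),plane(D,b[0],.13))
br=lambda r,g,b:(r>90)&(r>1.3*b)&(g>b)&(g>.5*r)
for n,c,box in(("scene",S,(336,240,36,34)),("side",D,(203,144,34,26))):
    q=full(n,box,br);print(n,q[0],q[1],q[2],plane(c,q[0],.115))
for n,box in(("scene",(280,180,200,210)),("side",(140,90,150,160)),("scene",(165,130,120,120))):
    x,y,w,h=box;cv2.imwrite(f"pics/crop_{n}{x}.png",cv2.resize(ims[n][y:y+h,x:x+w,::-1],None,fx=3.6 if w>100 else 3,fy=3.6 if w>160 and h<150 else (2.8),interpolation=cv2.INTER_CUBIC)[:600,:800])
```

```text
(array([245. , 181.5]), array([ 10,  11,  11,  22, 189], dtype=int32), array([244.93650794, 181.02116402])) (array([329., 244.]), array([  6,   7,  17,  31, 405], dtype=int32), array([328.52839506, 243.82222222]))
red (array([ 0.54877214, -0.16532835,  0.1326392 ]), [np.float64(8.456829543700102e-05), np.float64(8.45682954369905e-05)]) [ 0.54767103 -0.16618197  0.13      ] [ 0.55084514 -0.1648424   0.13      ]
scene [350.  253.5] [  0   0  29  28 441] [349.09977324 252.67800454] [0.57534212 0.13178798 0.115     ]
side [219.5 157.5] [  5   5  24  18 283] [219.67137809 156.54063604] [0.57650459 0.13720395 0.115     ]
```

Run:
```python
import cv2
a=cv2.imread("pics/scene0.png")[185:385,285:465]; b=cv2.imread("pics/side0.png")[105:255,140:290]
cv2.imwrite("pics/cA.png",cv2.resize(a,None,fx=3,fy=3,interpolation=cv2.INTER_CUBIC));cv2.imwrite("pics/cB.png",cv2.resize(b,None,fx=4,fy=4,interpolation=cv2.INTER_CUBIC))
```

```text
(no output)
```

View pics/cA.png

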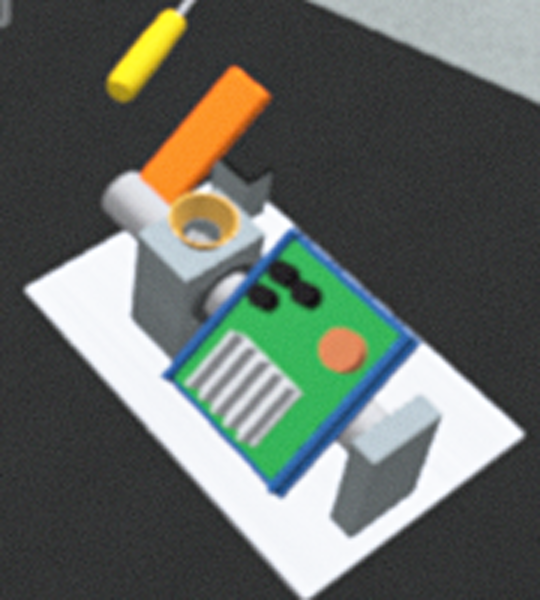

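View pics/cB.png

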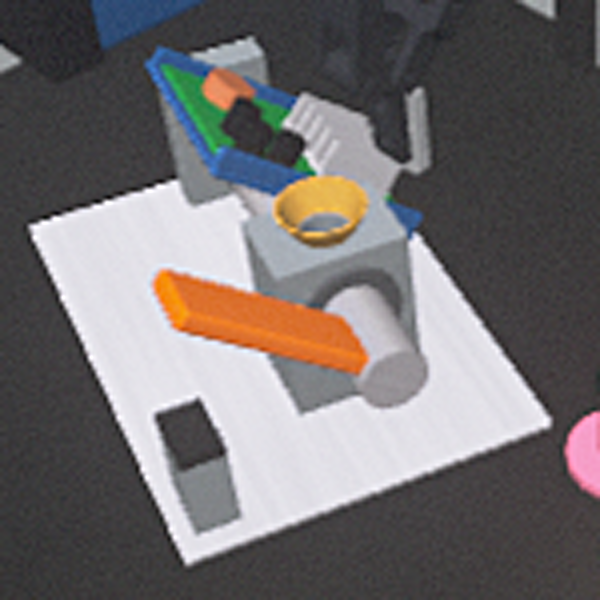

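Run:
```python
from h import *
S=cam("scene");D=cam("side")
print("cup",tri((S,(353,257.3)),(D,(220.5,157.8))),plane(S,(353,257.3),.115),plane(D,(220.5,157.8),.115))
a,b,c=[plane(S,p,.006) for p in((293.3,281.7),(387.3,385),(460,329.7))]
d,e,f=[plane(D,p,.006) for p in((147.5,162),(186.8,245.8),(277.5,210.5))]
ang=lambda v:np.degrees(np.arctan2(v[1],v[0]))
print(a,b,c);print(d,e,f);print(ang(b-a),ang(c-b),np.linalg.norm(b-a),np.linalg.norm(c-b));print(ang(d-e),ang(f-e),np.linalg.norm(d-e),np.linalg.norm(f-e))
# lever tip top corners: scene crop far-end; side
for p,q in(((285+232/3,185+66/3),(140+157/4,105+270/4)),((285+271/3,185+97/3),None)):
    if q: print("tip",tri((S,p),(D,q)))
# pink tops and green, blue
print("pinks",tri((S,(206,203)),(D,(379,219))),tri((S,(271.5,210)),(D,(296.5,201))))
print("blue",plane(S,(221.5,166.5),.13),"green",plane(S,(199.5,152),.13))
```

```text
cup (array([0.57887529, 0.13973908, 0.11182122]), [np.float64(0.0013454511458911261), np.float64(0.001345451145891199)]) [0.5801843  0.14172701 0.115     ] [0.57728679 0.13507521 0.115     ]
[0.63204734 0.03443843 0.006     ] [0.71648537 0.30988482 0.006     ] [0.52725602 0.36865702 0.006     ]
[0.52400231 0.36109007 0.006     ] [0.4387703  0.08726659 0.006     ] [0.62740975 0.03021789 0.006     ]
72.95708976146457 162.74587916642557 0.2880980671597299 0.1981462102723452
72.71039628012508 -16.826464168375853 0.28678178688479344 0.19707713770011526
tip (array([0.47654304, 0.10453109, 0.15550791]), [np.float64(0.0074501894711975864), np.float64(0.007450189471197591)])
pinks (array([ 0.65053789, -0.18799572,  0.12764428]), [np.float64(0.0013301819226470054), np.float64(0.0013301819226468894)]) (array([ 0.58390552, -0.06212528,  0.1286132 ]), [np.float64(0.0012364765549780093), np.float64(0.0012364765549781088)])
blue [ 0.54004538 -0.24562543  0.13      ] green [ 0.53108398 -0.32661121  0.13      ]
```

Measured in the world frame:
- Cup: about (0.578, 0.139), with stand +y at a heading of about 73°. Both cameras agree on the heading.
- Red pin: about (0.549, −0.165, 0.132), against an expected height of 0.130.
- Pink decoy: (0.584, −0.062). I have to carry the pin above or around it.

I'll press the lever about 75 mm out, horizontally, from the axis with the fingers shut.

Request:
{"name": "drive_tool", "arguments": {"plan": [[[0,-2.1,-2.6,0,0,0,0],[0,-2.1,-2.6,0,0,0,0],[0,-2.1,-2.6,0,0,0,0],[0,-2.2,-2.5,0,0,0,0],[0,0,0,0,0,0,0]]], "squeeze": 40}}

```text
clock: 0.57
tcp_pos: [0.4857, 0.1063, 0.2312]
orientation: [0.5, 0.498, 0.502, -0.499]
wrist_force: [-1.1, 0.5, 0.3]
finger_gap: 0.0257
```

Run:
```python
from h import *
st=env.get_state();print(st["tcp_pos"],st["finger_gap"],st["wrist_force"])
im=env.read_camera("wrist");cv2.imwrite("pics/w1.png",im[:,:,::-1])
im=env.read_camera("scene");cv2.imwrite("pics/s1.png",im[:,:,::-1])
```

```text
[0.4856945  0.10628346 0.23124748] 0.025698036370974106 [-1.14853523  0.47230079  0.34712119]
```

View pics/w1.png

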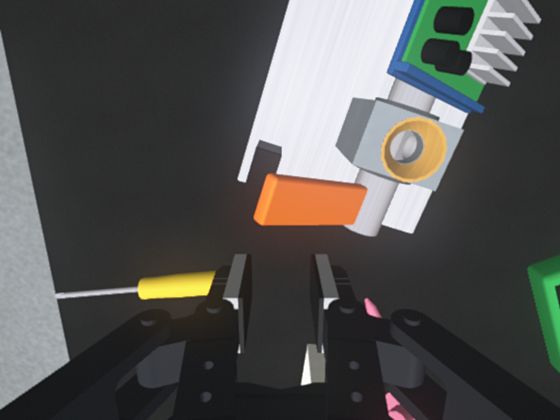

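View pics/s1.png

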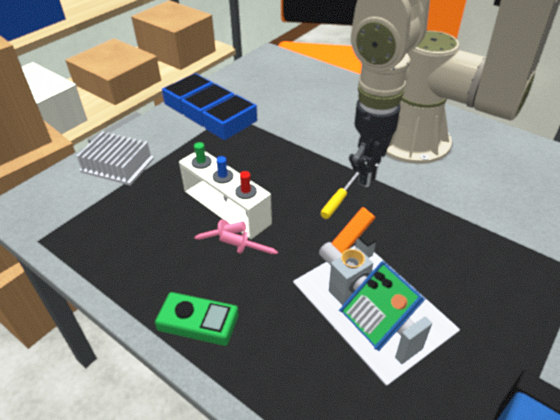

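The pink decoys fell over on their own and now lie flat, out of the way. The wrist view shows the cup rim at about (413,149) and the lever spanning x = 255–367, y = 173–225. I'll refine the cup and lever positions from this view.

Run:
```python
from h import *
st=env.get_state();W=cam("wrist",st);im=cv2.imread("pics/w1.png")[:,:,::-1].copy()
x,y=370,105;c=im[y:y+90,x:x+90].astype(int);m=((c[...,0]>90)&(c[...,0]>1.3*c[...,2])&(c[...,1]>c[...,2])).astype(np.uint8)
cs,_=cv2.findContours(m,cv2.RETR_EXTERNAL,cv2.CHAIN_APPROX_NONE);k=max(cs,key=cv2.contourArea);e=cv2.fitEllipse(cv2.convexHull(k));p=np.array(e[0])+[x,y];print(e,p,plane(W,p,.115))
z=0.16
hsv=cv2.cvtColor(im,cv2.COLOR_RGB2HSV);m,b=blobs(im,(6,190,80),(16,255,255),500)
for p in((274,173),(262,222),(367,185),(357,226)): print(p,plane(W,p,.15),plane(W,p,.08))
```

```text
((43.366424560546875, 44.35437774658203), (61.83036804199219, 69.24748992919922), 46.41619110107422) [413.36642456 149.35437775] [0.58442629 0.13900043 0.115     ]
(274, 173) [0.48462411 0.12943474 0.15      ] [0.48328802 0.11324858 0.08      ]
(262, 222) [0.47653589 0.09610694 0.15      ] [0.47268526 0.06955949 0.08      ]
(367, 185) [0.54439079 0.12168022 0.15      ] [0.56163561 0.10308326 0.08      ]
(357, 226) [0.53983535 0.09341706 0.15      ] [0.55566393 0.06603335 0.08      ]
```

Request:
{"name": "drive_tool", "arguments": {"plan": [[[1,1.1,0.4,0,0,0,0],[1.8,0,0,0,0,0,0],[2.0,0,0,0,0,0,0],[2.0,0,0,0,0,0,0],[1.0,0,0,0,0,0,0]]]}}

```text
clock: 1.08
tcp_pos: [0.5012, 0.0975, 0.1499]
orientation: [-0.499, -0.5, -0.5, 0.501]
wrist_force: [0.4, 0.2, -0.1]
finger_gap: -0.0001
```

Request:
{"name": "drive_tool", "arguments": {"plan": [[[1.0,0,0,0,0,0,0],[1.0,0,0,0,0,0,0],[1.0,0,0,0,0,0,0],[1.0,0,0,0,0,0,0],[1.0,0,0,0,0,0,0]]]}}

```text
clock: 1.5
tcp_pos: [0.5021, 0.099, 0.1034]
orientation: [0.501, 0.501, 0.499, -0.499]
wrist_force: [-1.1, 0.6, 4.7]
finger_gap: -0.0003
```

Request:
{"name": "drive_tool", "arguments": {"plan": [[[0.7,0,0,0,0,0,0],[0.7,0,0,0,0,0,0],[0.6,0,0,0,0,0,0],[0.4,0,0,0,0,0,0],[0.2,0,0,0,0,0,0]]]}}

```text
clock: 1.92
tcp_pos: [0.5003, 0.0992, 0.0765]
orientation: [0.5, 0.5, 0.5, -0.5]
wrist_force: [-2.1, 1.4, 2.9]
finger_gap: 0.0002
```

Request:
{"name": "drive_tool", "arguments": {"plan": [[[0.2,0,0,0,0,0,0],[0.1,0,0,0,0,0,0],[0.1,0,0,0,0,0,0],[0.1,0,0,0,0,0,0],[0,0,0,0,0,0,0]]]}}

```text
clock: 2.33
tcp_pos: [0.5011, 0.0989, 0.0722]
orientation: [0.5, 0.5, 0.5, -0.5]
wrist_force: [-0.5, -0.2, 0.8]
finger_gap: 0.0
```

Request:
{"name": "drive_tool", "arguments": {"plan": [[[0.1,0,0,0,0,0,0],[0.1,0,0,0,0,0,0],[0.1,0,0,0,0,0,0],[0,0,0,0,0,0,0],[0,0,0,0,0,0,0]]]}}

```text
clock: 2.75
tcp_pos: [0.5013, 0.0989, 0.0709]
orientation: [0.5, 0.5, 0.5, -0.5]
wrist_force: [-6.2, 1.0, 15.8]
finger_gap: -0.0
```

Request:
{"name": "drive_tool", "arguments": {"plan": [[[0.1,0,0,0,0,0,0],[0,0,0,0,0,0,0],[0,0,0,0,0,0,0],[0,0,0,0,0,0,0],[0,0,0,0,0,0,0]]]}}

```text
clock: 3.17
tcp_pos: [0.5013, 0.099, 0.0709]
orientation: [0.501, 0.5, 0.499, -0.5]
wrist_force: [-8.0, -0.5, 23.3]
finger_gap: -0.0001
```

Request:
{"name": "drive_tool", "arguments": {"plan": [[[-2,0,0,0,0,0,0],[-4,0,0,0,0,0,0],[-4,0,0,0,0,0,0.3],[-4,0,2,0,0,0,0.6],[0,0,4,0,0,0,1]]]}}

```text
clock: 3.58
tcp_pos: [0.5056, 0.0421, 0.2133]
orientation: [0.505, 0.502, 0.498, -0.495]
wrist_force: [1.0, -0.2, 0.6]
finger_gap: 0.0356
```

Run:
```python
from h import *
st=env.get_state();print(st["tcp_pos"],st["finger_gap"],st["wrist_force"])
im=env.read_camera("side");cv2.imwrite("pics/d2.png",im[:,:,::-1]);cv2.imwrite("pics/d2c.png",cv2.resize(im[105:255,140:290,::-1],None,fx=4,fy=4,interpolation=cv2.INTER_CUBIC))
im=env.read_camera("wrist");cv2.imwrite("pics/w2.png",im[:,:,::-1])
```

```text
[0.50557992 0.04206767 0.21331774] 0.035564782777326595 [ 1.01706571 -0.15735119  0.64357323]
```

View pics/d2c.png

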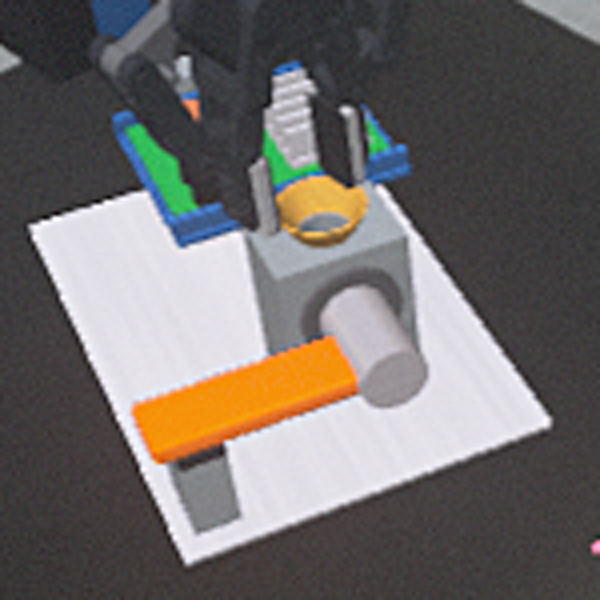

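View pics/w2.png

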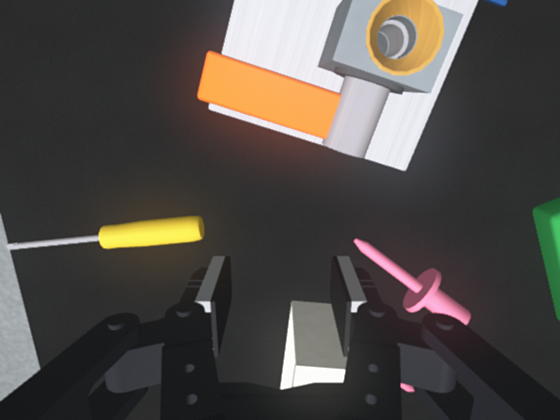

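The lever is flat on its stop and the carrier is level; the hole is visible through the cup. Next is the red pin.

Request:
{"name": "drive_tool", "arguments": {"plan": [[[-0.6,0.8,3.8,0,0,0,1],[-0.6,0.8,3.8,0,0,0,1],[0,0.8,3.8,0,0,0,1],[0,0.8,3.8,0,0,0,1],[0,0.8,0,0,0,0,1]]]}}

```text
clock: 4.1
tcp_pos: [0.5418, -0.1177, 0.2166]
orientation: [-0.499, -0.501, -0.498, 0.502]
wrist_force: [0.7, 0.0, -0.6]
finger_gap: 0.0855
```

Run:
```python
from h import *
st=env.get_state();print(st["tcp_pos"],st["finger_gap"],st["orientation"])
im=env.read_camera("wrist");cv2.imwrite("pics/w3.png",im[:,:,::-1])
im=env.read_camera("side");cv2.imwrite("pics/d3.png",im[:,:,::-1])
```

```text
[ 0.54184518 -0.11766967  0.21660883] 0.08550515700668701 [-0.49908707 -0.50110942 -0.49751573  0.50227436]
```

View pics/w3.png

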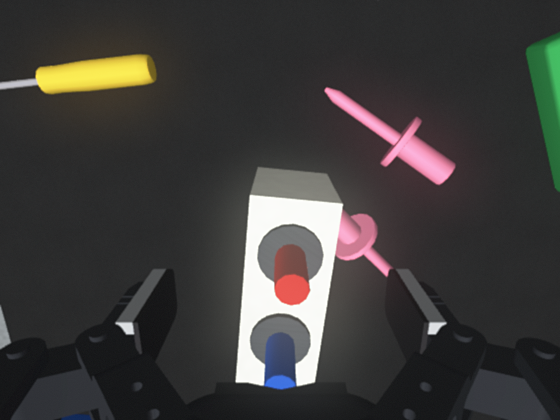

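View pics/d3.png

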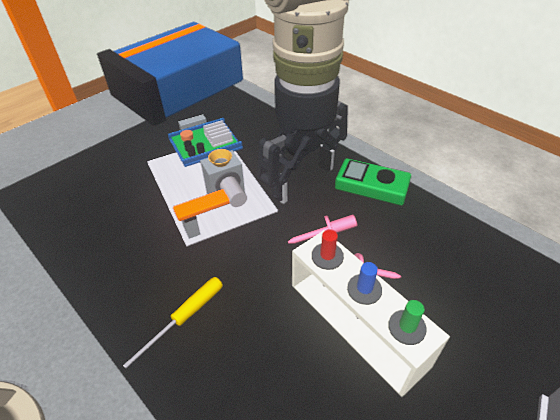

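The wrist view shows the red handle's top at (292,290) and its collar centred at (290,254).

Run:
```python
from h import *
st=env.get_state();W=cam("wrist",st)
print(plane(W,(292,290),.154),plane(W,(290.5,254.5),.106),plane(W,(280,341),.106))
p=np.array([.549,-.165,.13]);print(proj(W,p+[0,0,.024]))
print(100*Rt(st).T@(p-[0,0,.019]-st["tcp_pos"]),st["tcp_pos"])
```

```text
[ 0.54844911 -0.16040622  0.154     ] [ 0.54862827 -0.15835911  0.106     ] [ 0.54021769 -0.2381215   0.106     ]
[292.80228353 296.20535444]
[10.527342    0.7478235   5.20237028] [ 0.54174827 -0.11301161  0.21630671]
```

Request:
{"name": "drive_tool", "arguments": {"plan": [[[0.3,0.4,2.6,0,0,0,1],[0,0.3,2.6,0,0,0,1],[1,0,0,0,0,0,1],[0,0,0,0,0,0,1],[0,0,0,0,0,0,1]]]}}

```text
clock: 4.62
tcp_pos: [0.5471, -0.1618, 0.2035]
orientation: [0.499, 0.499, 0.501, -0.5]
wrist_force: [1.2, 0.3, 0.5]
finger_gap: 0.0851
```

Run:
```python
from h import *
st=env.get_state()
p=np.array([.5487,-.1647,.112]);print(100*Rt(st).T@(p-st["tcp_pos"]),st["tcp_pos"],R.from_matrix(Rt(st)@np.array([[0,1,0],[0,0,-1],[-1,0,0]]).T).as_rotvec(True))
im=env.read_camera("wrist");cv2.imwrite("pics/w4.png",im[:,:,::-1])
```

```text
[9.14995235 0.18478536 0.30855696] [ 0.5470741  -0.16176693  0.20350875] [0.09413868 0.14131025 0.07098932]
```

View pics/w4.png

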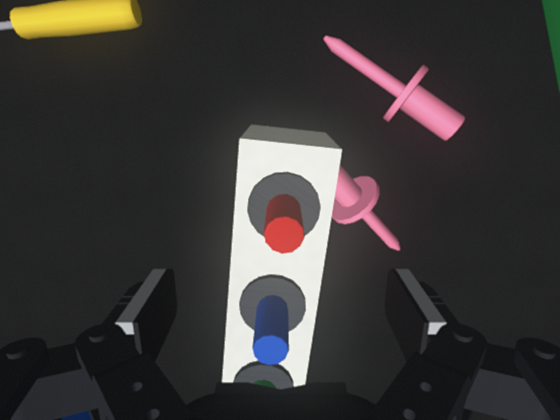

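Request:
{"name": "drive_tool", "arguments": {"plan": [[[2.2,0.2,0.3,0,0,0,1],[2.4,0,0,0,0,0,1],[2.4,0,0,0,0,0,1],[1.6,0,0,0,0,0,1],[0.5,0,0,0,0,0,1]]]}}

```text
clock: 5.08
tcp_pos: [0.5483, -0.1643, 0.1111]
orientation: [0.499, 0.499, 0.502, -0.5]
wrist_force: [-0.3, 0.1, 0.6]
finger_gap: 0.0855
```

Request:
{"name": "drive_tool", "arguments": {"plan": [[[0,0,0,0,0,0,0],[0,0,0,0,0,0,0],[0,0,0,0,0,0,0],[0,0,0,0,0,0,0],[0,0,0,0,0,0,0]]], "squeeze": 60}}

```text
clock: 5.5
tcp_pos: [0.5507, -0.1669, 0.1149]
orientation: [0.501, 0.5, 0.499, -0.5]
wrist_force: [-0.3, -0.3, 0.3]
finger_gap: 0.0256
```

Request:
{"name": "drive_tool", "arguments": {"plan": [[[0,0,0,0,0,0,0],[0,0,0,0,0,0,0],[0,0,0,0,0,0,0],[0,0,0,0,0,0,0],[0,0,0,0,0,0,0]]]}}

```text
clock: 5.92
tcp_pos: [0.5507, -0.167, 0.115]
orientation: [0.501, 0.5, 0.499, -0.5]
wrist_force: [-1.8, 0.9, 5.8]
finger_gap: 0.0228
```

Request:
{"name": "drive_tool", "arguments": {"plan": [[[-1,0,0,0,0,0,0],[-2,0,0,0,0,0,0],[-2.5,0,0,0,0,0,0],[-2.5,0,0,0,0,0,0],[-2.5,0,0,0,0,0,0]]]}}

```text
clock: 6.33
tcp_pos: [0.5495, -0.1665, 0.2198]
orientation: [0.5, 0.5, 0.5, -0.5]
wrist_force: [0.4, 0.7, -1.1]
finger_gap: 0.0227
```

Run:
```python
from h import *
st=env.get_state();print(st["tcp_pos"],st["finger_gap"],st["wrist_force"])
im=env.read_camera("side");cv2.imwrite("pics/d5.png",im[:,:,::-1])
im=env.read_camera("wrist");cv2.imwrite("pics/w5.png",im[:,:,::-1])
```

```text
[ 0.54953539 -0.16651055  0.21981033] 0.02273275623369459 [ 0.42742539  0.65465896 -1.14195502]
```

View pics/d5.png

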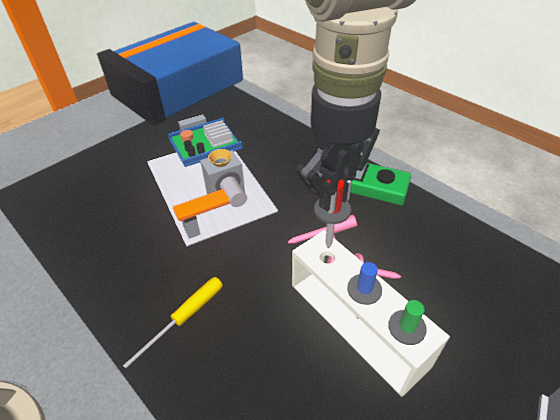

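View pics/w5.png

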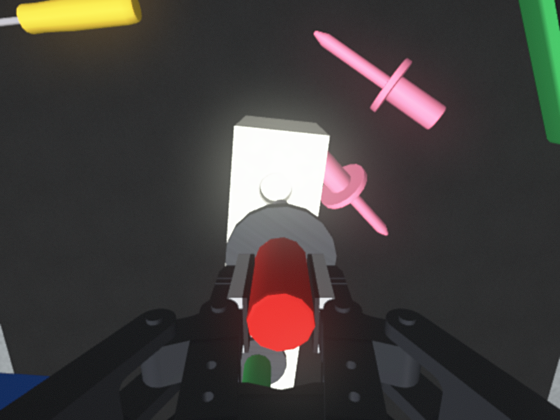

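The red pin is held upright and has come out of its hole. I'm lifting it a bit more and carrying it to above the cup.

Request:
{"name": "drive_tool", "arguments": {"plan": [[[-2.5,0,0,0,0,0,0],[-1,0.3,-2,0,0,0,0],[0,0.3,-3,0,0,0,0],[0,0.3,-3.5,0,0,0,0],[0,0.3,-3.5,0,0,0,0]]]}}

```text
clock: 6.85
tcp_pos: [0.5617, -0.046, 0.2528]
orientation: [-0.499, -0.5, -0.5, 0.501]
wrist_force: [0.8, 0.7, -1.7]
finger_gap: 0.0228
```

Request:
{"name": "drive_tool", "arguments": {"plan": [[[0,0.3,-3.5,0,0,0,0],[0,0.3,-3.5,0,0,0,0],[0,0.4,-3.5,0,0,0,0],[0,0.4,-3.5,0,0,0,0],[0,0.3,-2.5,0,0,0,0]]]}}

```text
clock: 7.27
tcp_pos: [0.5784, 0.1212, 0.2525]
orientation: [0.5, 0.499, 0.501, -0.5]
wrist_force: [0.8, -0.5, -1.5]
finger_gap: 0.0226
```

Request:
{"name": "drive_tool", "arguments": {"plan": [[[0,0,-1.5,0,0,0,0],[0,0,0,0,0,0,0],[0,0,0,0,0,0,0],[0,0,0,0,0,0,0],[0,0,0,0,0,0,0]]]}}

```text
clock: 7.68
tcp_pos: [0.5789, 0.1323, 0.2532]
orientation: [-0.5, -0.5, -0.5, 0.501]
wrist_force: [0.1, 0.4, -2.3]
finger_gap: 0.0227
```

Run:
```python
from h import *
st=env.get_state();print(st["tcp_pos"],st["finger_gap"],st["wrist_force"],st["orientation"])
for n in("scene","side","wrist"):
    im=env.read_camera(n);cv2.imwrite(f"pics/{n}6.png",im[:,:,::-1])
a=cv2.imread("pics/scene6.png")[150:300,280:430];b=cv2.imread("pics/side6.png")[80:230,145:295]
cv2.imwrite("pics/c6.png",cv2.resize(np.hstack([a,b]),None,fx=2.66,fy=2.66,interpolation=cv2.INTER_CUBIC))
```

```text
[0.5789028  0.13225553 0.25320397] 0.02269483388745134 [ 0.14901472  0.36371396 -2.29357992] [-0.49957588 -0.50009532 -0.49972772  0.50060046]
```

View pics/c6.png

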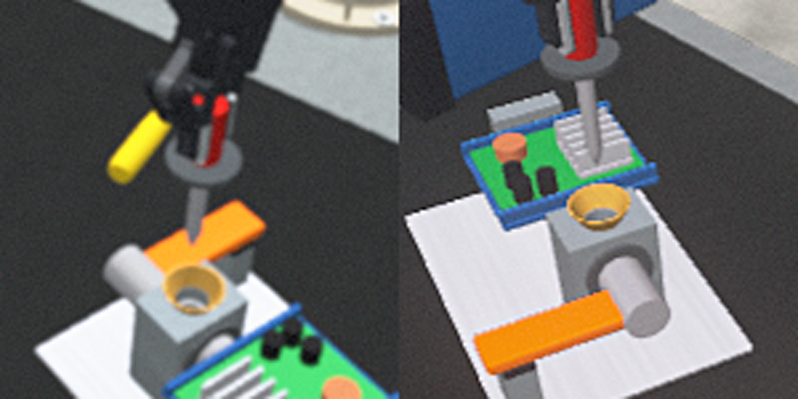

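View pics/wrist6.png

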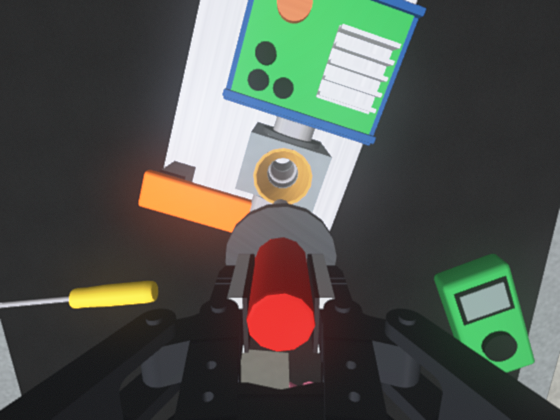

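Run:
```python
from h import *
S=cam("scene");D=cam("side");st=env.get_state();W=cam("wrist",st);print(st["tcp_pos"])
t=tri((S,(351.8,241.4)),(D,(219.4,143.2)));c=tri((S,(353.3,256)),(D,(220,158)));print("tip",t,"cup",c)
im=cv2.imread("pics/wrist6.png")[:,:,::-1].copy();x,y=240,135;k=im[y:y+72,x:x+90].astype(int)
m=((k[...,0]>90)&(k[...,0]>1.3*k[...,2])&(k[...,1]>k[...,2])).astype(np.uint8)
cs,_=cv2.findContours(m,cv2.RETR_EXTERNAL,cv2.CHAIN_APPROX_NONE);q=max(cs,key=cv2.contourArea);e=cv2.fitEllipse(cv2.convexHull(q));p=np.array(e[0])+[x,y];print(e,p,plane(W,p,.115))
# 2D-colour masks in fixed views
for n,c,b in(("scene",S,(335,240,40,34)),("side",D,(203,144,34,26))):
    im=cv2.imread(f"pics/{n}6.png")[:,:,::-1].copy();x,y,w,h=b;k=im[y:y+h,x:x+w].astype(int)
    m=((k[...,0]>100)&(k[...,0]>1.5*k[...,2])&(k[...,1]>1.1*k[...,2])&(k[...,1]>.55*k[...,0])).astype(np.uint8)
    cs,_=cv2.findContours(m,cv2.RETR_EXTERNAL,cv2.CHAIN_APPROX_NONE);q=max(cs,key=cv2.contourArea);print(n,np.array(cv2.boundingRect(q))+[x,y,0,0])
```

```text
[0.57912683 0.13225124 0.25359497]
tip (array([0.57690728, 0.13215222, 0.15211971]), [np.float64(0.000755584988341452), np.float64(0.0007555849883416021)]) cup (array([0.57680496, 0.13880399, 0.11309768]), [np.float64(0.001540422148215464), np.float64(0.0015404221482154502)])
((42.32484436035156, 41.43373489379883), (57.193206787109375, 58.7274169921875), 86.93927764892578) [282.32484436 176.43373489] [0.57995516 0.14184865 0.115     ]
scene [335 240  34  28]
side [208 149  24  18]
```

The pin tip triangulates to (0.577, 0.132). The cup is at (0.577, 0.139) from the fixed cameras and (0.580, 0.142) from the wrist. That calls for about +0.8 cm in y and +0.1 cm in x. I'll apply it, lower close to the rim and check again.

Request:
{"name": "drive_tool", "arguments": {"plan": [[[0,0.1,-0.8,0,0,0,0],[1,0,0,0,0,0,0],[1,0,0,0,0,0,0],[0.8,0,0,0,0,0,0],[0,0,0,0,0,0,0]]]}}

```text
clock: 8.25
tcp_pos: [0.5785, 0.1412, 0.2225]
orientation: [-0.499, -0.499, -0.501, 0.501]
wrist_force: [-0.6, -0.0, -2.8]
finger_gap: 0.0228
```

Request:
{"name": "drive_tool", "arguments": {"plan": [[[0,0,0,0,0,0,0],[0,0,0,0,0,0,0],[0,0,0,0,0,0,0],[0,0,0,0,0,0,0],[0,0,0,0,0,0,0]]]}}

```text
clock: 8.67
tcp_pos: [0.5803, 0.1414, 0.2261]
orientation: [0.5, 0.5, 0.5, -0.5]
wrist_force: [0.0, -0.4, -1.7]
finger_gap: 0.0226
```

Run:
```python
from h import *
st=env.get_state();print(st["tcp_pos"],st["finger_gap"],st["wrist_force"],st["orientation"])
for n in("scene","side"):
    im=env.read_camera(n);cv2.imwrite(f"pics/{n}7.png",im[:,:,::-1])
a=cv2.imread("pics/scene7.png")[190:290,303:403];b=cv2.imread("pics/side7.png")[90:190,170:270]
cv2.imwrite("pics/c7.png",cv2.resize(np.hstack([a,b]),None,fx=4,fy=4,interpolation=cv2.INTER_CUBIC))
```

```text
[0.58029719 0.14135785 0.2260808 ] 0.022630332400527912 [ 0.03825467 -0.35924024 -1.68212717] [ 0.50022215  0.50027423  0.49976317 -0.49974021]
```

View pics/c7.png

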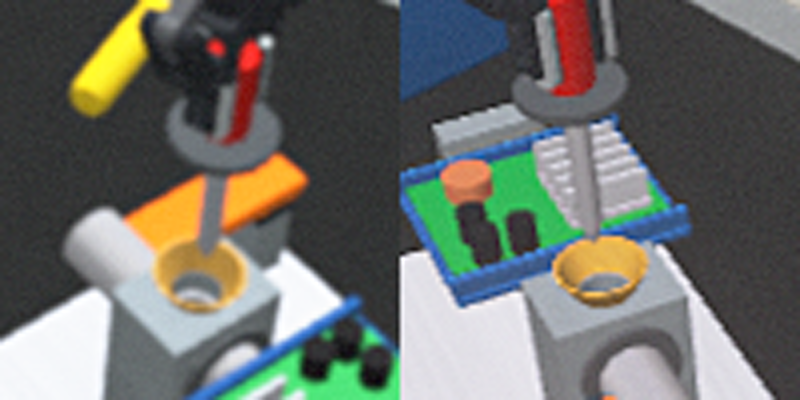

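Run:
```python
from h import *
S=cam("scene");D=cam("side")
t=tri((S,(303+210/4,190+252/4)),(D,(170+195/4,90+240/4)));c=tri((S,(303+202/4,190+(235+30)/4)),(D,(170+201/4,90+(236+33)/4)));print("tip",t,"cup",c)
# expected vertical pin: collar centre vs tip, is it vertical?
k=tri((S,(303+224/4,190+133/4)),(D,(170+171/4,90+90/4)));print("collar",k)
```

```text
tip (array([0.57983985, 0.14381895, 0.12839095]), [np.float64(0.0017271834688665892), np.float64(0.001727183468866516)]) cup (array([0.57794753, 0.13963108, 0.11390582]), [np.float64(0.0017595567640861112), np.float64(0.0017595567640861743)])
collar (array([0.58033609, 0.14358414, 0.21237771]), [np.float64(0.0005368561768548309), np.float64(0.0005368561768548181)])
```

The pin hangs vertical: collar and tip agree in xy to within 1 mm. The tip is about 3 mm too far in +y, so I'll correct that and lower it into the funnel.

Request:
{"name": "drive_tool", "arguments": {"plan": [[[0.5,0,0.3,0,0,0,0],[0.6,0,0,0,0,0,0],[0.7,0,0,0,0,0,0],[0.6,0,0,0,0,0,0],[0.3,0,0,0,0,0,0]]]}}

```text
clock: 9.18
tcp_pos: [0.5793, 0.1383, 0.1969]
orientation: [-0.5, -0.499, -0.5, 0.501]
wrist_force: [-0.4, -0.6, -1.2]
finger_gap: 0.0226
```

Run:
```python
from h import *
st=env.get_state();print(st["tcp_pos"],st["finger_gap"],st["wrist_force"],st["ft_torque"])
for n in("scene","side"):
    im=env.read_camera(n);cv2.imwrite(f"pics/{n}8.png",im[:,:,::-1])
a=cv2.imread("pics/scene8.png")[190:290,303:403];b=cv2.imread("pics/side8.png")[90:190,170:270]
cv2.imwrite("pics/c8.png",cv2.resize(np.hstack([a,b]),None,fx=4,fy=4,interpolation=cv2.INTER_CUBIC))
```

```text
[0.57929935 0.13825168 0.19690018] 0.022621128834351044 [-0.42447458 -0.62800354 -1.22042385] [-0.02541122  0.0227476   0.03322577]
```

View pics/c8.png

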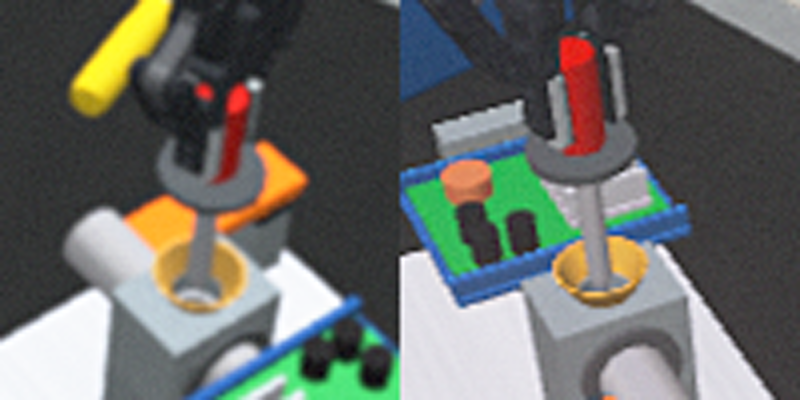

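The tip is inside the funnel and centred in both views. I'll keep lowering it.

Request:
{"name": "drive_tool", "arguments": {"plan": [[[0.5,0,0,0,0,0,0],[0.5,0,0,0,0,0,0],[0.5,0,0,0,0,0,0],[0.5,0,0,0,0,0,0],[0.5,0,0,0,0,0,0]]]}}

```text
clock: 9.7
tcp_pos: [0.58, 0.1384, 0.173]
orientation: [0.5, 0.5, 0.5, -0.5]
wrist_force: [-0.0, -0.1, -2.6]
finger_gap: 0.0226
```

Request:
{"name": "drive_tool", "arguments": {"plan": [[[0.5,0,0,0,0,0,0],[0.5,0,0,0,0,0,0],[0.5,0,0,0,0,0,0],[0.4,0,0,0,0,0,0],[0.3,0,0,0,0,0,0]]]}}

```text
clock: 10.12
tcp_pos: [0.5798, 0.1383, 0.1509]
orientation: [-0.5, -0.5, -0.5, 0.5]
wrist_force: [0.6, -0.2, -1.5]
finger_gap: 0.0222
```

Request:
{"name": "drive_tool", "arguments": {"plan": [[[0.5,0,0,0,0,0,0],[0.4,0,0,0,0,0,0],[0.3,0,0,0,0,0,0],[0.3,0,0,0,0,0,0],[0.2,0,0,0,0,0,0]]]}}

```text
clock: 10.53
tcp_pos: [0.58, 0.1383, 0.1342]
orientation: [-0.5, -0.5, -0.5, 0.5]
wrist_force: [-0.9, -0.6, -2.2]
finger_gap: 0.0228
```

Request:
{"name": "drive_tool", "arguments": {"plan": [[[0.1,0,0,0,0,0,0],[0.1,0,0,0,0,0,0],[0.1,0,0,0,0,0,0],[0,0,0,0,0,0,0],[0,0,0,0,0,0,0]]]}}

```text
clock: 10.95
tcp_pos: [0.5801, 0.1384, 0.1317]
orientation: [0.5, 0.5, 0.5, -0.5]
wrist_force: [0.4, -0.3, -1.8]
finger_gap: 0.0226
```

Request:
{"name": "drive_tool", "arguments": {"plan": [[[0.1,0,0,0,0,0,0],[0.1,0,0,0,0,0,0],[0.1,0,0,0,0,0,0],[0,0,0,0,0,0,0],[0,0,0,0,0,0,0]]]}}

```text
clock: 11.37
tcp_pos: [0.5803, 0.1384, 0.13]
orientation: [0.5, 0.5, 0.5, -0.5]
wrist_force: [-2.8, -0.5, 5.7]
finger_gap: 0.0227
```

Run:
```python
from h import *
st=env.get_state();print(st["tcp_pos"],st["finger_gap"],st["wrist_force"],st["ft_torque"])
for n in("scene","side"):
    im=env.read_camera(n);cv2.imwrite(f"pics/{n}9.png",im[:,:,::-1])
a=cv2.imread("pics/scene9.png")[190:290,303:403];b=cv2.imread("pics/side9.png")[90:190,170:270]
cv2.imwrite("pics/c9.png",cv2.resize(np.hstack([a,b]),None,fx=4,fy=4,interpolation=cv2.INTER_CUBIC))
```

```text
[0.58027232 0.13840783 0.12999226] 0.02269206007178247 [-2.79837598 -0.45788166  5.67653153] [-0.10261978  0.56932     0.02738093]
```

View pics/c9.png

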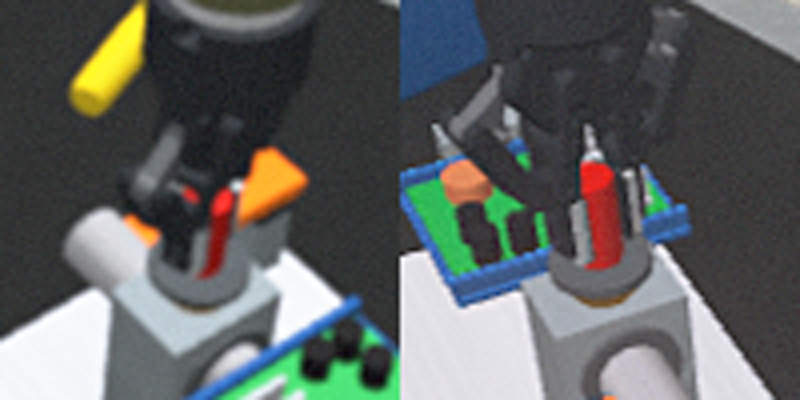

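The collar is on the cup: contact came at TCP z = 0.130, as predicted, with about 8 N of push. Now I'll release and retreat straight up.

Request:
{"name": "drive_tool", "arguments": {"plan": [[[0,0,0,0,0,0,0.5],[0,0,0,0,0,0,1],[0,0,0,0,0,0,1],[0,0,0,0,0,0,1],[0,0,0,0,0,0,1]]]}}

```text
clock: 11.88
tcp_pos: [0.58, 0.1384, 0.1284]
orientation: [-0.5, -0.5, -0.5, 0.5]
wrist_force: [0.4, 0.3, 0.0]
finger_gap: 0.0811
```

Request:
{"name": "drive_tool", "arguments": {"plan": [[[-1,0,0,0,0,0,1],[-2,0,0,0,0,0,1],[-3,0,0,0,0,0,1],[-3,0,0,0,0,0,1],[-2,0,0,0,0,0,1]]]}}

```text
clock: 12.3
tcp_pos: [0.5807, 0.1385, 0.2423]
orientation: [0.501, 0.501, 0.499, -0.499]
wrist_force: [0.3, 0.1, 0.5]
finger_gap: 0.0856
```

Request:
{"name": "drive_tool", "arguments": {"plan": [[[0,-2,2,0,0,0,1],[0,-2,3,0,0,0,1],[0,-2,3,0,0,0,1],[0,0,2,0,0,0,1],[0,0,0,0,0,0,1]]]}}

```text
clock: 12.72
tcp_pos: [0.5194, 0.0355, 0.2398]
orientation: [0.5, 0.501, 0.498, -0.501]
wrist_force: [0.4, 0.1, 0.4]
finger_gap: 0.0852
```

Run:
```python
from h import *
st=env.get_state();print(st["clock"],st["tcp_pos"],st["finger_gap"],st["wrist_force"],st["ft_torque"])
for n in("scene","side"):
    im=env.read_camera(n);cv2.imwrite(f"pics/{n}10.png",im[:,:,::-1])
a=cv2.imread("pics/scene10.png")[190:320,300:430];b=cv2.imread("pics/side10.png")[100:230,150:280]
cv2.imwrite("pics/c10.png",cv2.resize(np.hstack([a,b]),None,fx=3,fy=3,interpolation=cv2.INTER_CUBIC))
```

```text
12.7167 [0.51935255 0.0355033  0.23980534] 0.08522657107306827 [0.41519417 0.08586666 0.41477154] [-0.01821647  0.03832957  0.02745959]
```

View pics/c10.png

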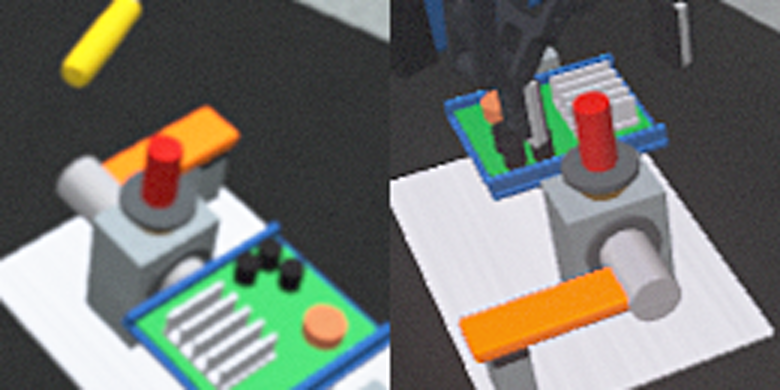

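View pics/scene10.png

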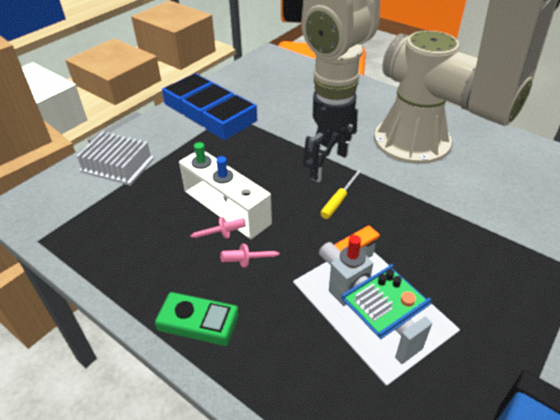

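The pin stands upright with its collar on the cup, the lever is on its stop and the arm is clear. One last height check, then I'll hand in.

Run:
```python
from h import *
S=cam("scene");D=cam("side")
print("handle top",tri((S,(300+164/3,190+145/3)),(D,(150+(592-390)/3,100+101/3))))
env.hand_in()
```

```text
handle top (array([0.58035302, 0.13912515, 0.16854773]), [np.float64(0.0005642862522986843), np.float64(0.0005642862522985727)])
the job is handed in; nothing more can be done
```

I pressed the orange lever down onto its stop, then took the red pin from the rack. I pushed it down through the cup and shaft, let go, backed the arm off and handed the job in at about 13 s of the 48 s.

**Lever:** It bottomed out at z = 0.071, the height expected when level, and took about 23 N. In the pictures it lies on its stop with the carrier level, both right after pressing and at the end.

**Pin:** It slid in with no side load. The collar met the cup at the predicted height with about 6 N showing at the wrist. After release the pin stood upright. The handle's top measured (0.580, 0.139, 0.1685), against 0.169 for a fully seated pin.

**Robot:** The wrist force read about 0.5 N with the arm clear.

**Disagreements:**
- The wrist and fixed cameras differed by 3 to 8 mm on the cup's position. I settled this by comparing the pin's tip with the cup rim in the fixed views.
- The two pink pins fell over during the first moves, before the arm had touched anything. They still lie on the bench and had shifted a little between pictures.

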